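Pack an order and raise the camera for its packing photo

TASK

Put the order - the black-lidded jar and the brown medicine bottle that stand at the front right of the desk, and the yellow sachet pack that lies to one side of the carton - into the open cardboard carton, side by side on its floor, jar and bottle standing upright and the pack lying flat, and leave everything else on the desk where it is. Then take the packing camera by its grip with the orange button squeezed in and pull it straight up on its telescoping post, past the first stop to the second, the end of its travel. The post does not catch up there, so finish still holding the grip with the camera fully raised while the picture is taken.

Things in the scene. Friction and masses are not known exactly. Their poses are not given: they have to be found in the camera images.
- carton: open cardboard mailing carton, fixed to the desk, flaps folded down outside: outer 148 (its x) x 268 (its y) x 65 mm high (176 x 296 mm over the flaps), walls and floor 4 mm thick, inside 140 x 260 mm; origin at the centre of its underside on the desk, x points away from the robot (roughly), y along its long side
- jar_mid (a point): the ordered jar: small glass jar with a BLACK lid, 52 mm across, 70 mm tall (lid edge and body can be gripped up to 62 mm), loose, about 120 g, standing; point at its centre, 35 mm above its underside, z up
- brown_bottle_mid (a point): the ordered small BROWN medicine bottle with a black cap, 32 mm across, 62 mm tall, straight enough to grip round the body up to 40 mm, loose, about 30 g, standing; point at its centre, 31 mm above its underside, z up
- yellow_pack_mid (a point): the ordered YELLOW folded sachet carton, a box 60 (its x) x 115 (its y) x 30 mm (z) lying flat, loose, about 50 g; point at its centre, 15 mm above its underside; grasp across its 60 mm side
- white_bottle_mid (a point): a WHITE medicine bottle with a blue cap, 32 mm across, 70 mm tall, loose, not part of the order: leave it; point at its centre, 35 mm above its underside
- red_pack_mid (a point): a white and red sachet carton, 50 (its x) x 140 (its y) x 45 mm, loose, not part of the order: leave it; point at its centre, 22.5 mm above its underside
- camera_stand: packing camera on a telescoping post, stands fixed behind the carton: round weighted foot 92 mm across, black tube 29 mm across up to 156 mm; origin at the centre of its underside; the camera looks along its -x (to the carton), the release button is on its -y side. Camera down: whole thing 210 mm tall; the camera body (52 mm wide) and lens reach 77 mm from the post axis along -x, between 145 and 201 mm high, and rise with the grip
- grip_mid (a point): centre of the upright black grip block on top of the post (the camera sits on its -x side and rises with it): 34 mm (x) x 36 mm (y) x 46 mm tall, plain rubbery sides, free to grasp from above across y (43 mm with the button out, 38 mm with it in; its top is 26 mm above this point); 184 mm above the desk when down, 274 mm at the second stop; axes as camera_stand, y is the line along which it is squeezed
- button_face (a point): centre of the outer face of the round orange release button, 16 mm across, on the -y side of the grip, 25 mm from the post axis, level with grip_mid; it is pushed along +y
- release_button (a joint): release button, metres pressed: 0 out, 0.005 fully in (about 6 N, springs back); fully in it withdraws the catch pin; a finger that squeezes the grip across y presses it in
- camera_post (a joint): height of the telescoping post, metres: 0 down (caught), 0.045 first stop (caught there when the button is let out), 0.090 second stop = solid end of travel, without a catch: let go there and it sinks back. About 3 to 5 N to lift with the button in; it will not move up with the button out
Not all that is in view belongs to the job. Leave any blue or pink look-alike of the part that bears jar_mid alone.

How it is judged:
By the outcome, as a careful person would: the job done as asked, in the order asked, and still so for the second after the job is handed in, while the arm keeps its last pose, push and grip.
It also fails if it takes over 72 s, if anything falls off the work surface, if the arm or the gripper's body presses on something with over 40 N, if the wrist force passes 120 N, or if a joint passes its speed limit or range.

ROBOT

A 6-joint arm with a two-finger parallel gripper is mounted at the origin on a cart in front of the work surface, level with it; the furniture and walls round the work are solid. World frame = base frame: x ahead of the robot, y to its left, z up, the work surface at z = 0. Lengths are in m, angles in rad, forces in N, time in s.
With the tool pointing down it reaches from about 0.225 to 0.875 m from the base axis. Payload 3.4 kg.
Tool frame: the origin (TCP) lies at the very end of the fingers, on their centre line; the grasp point (between the pads) lies 19 mm behind it (manip.hold_point_z is the distance from the TCP to the grasp point, in m); z points along the fingers, y is the line along which they close (so a half turn about z gives the same grasp; the last joint's range is limited). The gripper opens to 85 mm and grips with 20 to 120 N. Pads are 22 mm wide; open, the fingers measure 114 mm over their backs; the gripper's body (76 mm by 85 mm) begins 54 mm behind the grasp point. The pads swing forward as they close: fully open they stand 13 mm farther back than shut.
Start: joints at [-1.264, 0.276, 1.505, -0, 1.361, -0.121], TCP at [0.239, -0.523, 0.231] pointing down, gripper open.
Joint ranges: [-2.89, 2.89], [-0.75, 2.08], [0.22, 2.7], [-1.18, 4.32], [0.11, 2.71], [-2.7, 2.7]. Speed limits (rad/s): [2.57, 2.57, 3.14, 3.14, 3.14, 3.14].

INTERFACE

Orientations are given as a unit quaternion [w, x, y, z].
In Python, from rig import readout, viewer, order, manip gives the robot as it stands. The module is installed in compiled form; this text tells all that it offers.
- The arm moves only by the tool send_rows, never from a script. Its arguments are lists of equal length, an entry for each row: "xyz": the shift along the world's x, y, z in m, a list of three; "delta_rot": the turn, a rotation vector about the world's x, y, z in degrees, a list of three. In form: {"xyz": [[tx, ty, tz], ...], "delta_rot": [[wx, wy, wz], ...]}. A call has 1 to 12 rows; each row shifts and turns the commanded pose from where the row before left it; what a row does not reach is not made up. A row lasts 1/10 s, in which the tool goes at most 50 mm and 8.59 degrees, less where a joint would pass 70% of its speed; a pose out of reach is approached as far as the arm can. A call with a gripper value outside its range is refused whole. "gripper" is the finger opening in m, from 0 to 0.0854, set as the call begins (left out, the last holds). The fingers move at their own pace and stop on an object; "force" is the grip in N (left out, the last holds). Time passes only in rows, so rows that do not move let the fingers close. It gives the time, the measured TCP pose, the force, the opening and the grip force at its end, in the units of the state.
- readout.get_state(): the state, without advancing time (a new reading comes with each control period).
- viewer.get_image(name): name is "scene" or "top" or "wrist"; returns a dict with "color" (480x640x3 uint8, red, green, blue), "depth" (480x640 float32, m along the optical axis (not along the pixel's ray), 0 where there is no reading), "K" (3x3 intrinsics, pixels), "camera_from_world" (4x4, takes a point from world to camera coordinates). Camera axes: x right, y up, looking along -z (the intrinsics and any distortion apply to the point x, -y, -z); pixel columns grow to the right and rows downward; lengths in m; the calibration is good to about 2 mm. A picture is of the moment at which its call begins.
- order.sign_off(): hands the job in; it is judged then, once.
The state is a dict: "clock": time; "qpos": joint angles; "qd": joint speeds; "effort": joint torques, N m; "position": TCP position; "ee_rot": TCP orientation; "contact_force": force on the tool from outside, world axes, zero at the start; "moment": the same for the moment, N m; "width": finger opening in m; "gripper_force": force on a finger pad.
Only numpy, scipy, OpenCV 4.12 (cv2) and the standard library are available. Lean on these libraries where they do the work, as an engineer would, in place of code of your own. Each camera call takes 0.05 s, during which the arm holds its last target. There are 200 camera calls.

## Working session

There is one attempt and no reset: what is moved stays moved. The work goes in short steps, Python scripts to look and compute and a tool call to move; the robot and the scene stay as the last step left them, time stands still between calls to the robot, and variables do not carry over. Pictures are saved under pics/ and viewed, at most 10 in all, crops included, and the job is handed in when it is done.

Besides the shell and the picture viewer there is one more tool, called in YAML: its name, and indented under it one key for each argument. send_rows: Moves the arm, as the interface text tells. Its arguments: {"type":"object","properties":{"xyz":{"type":"array"},"delta_rot":{"type":"array"},"gripper":{"type":"number"},"force":{"type":"number"}},"required":["xyz","delta_rot"]}

```bash
mkdir -p pics; cat > h.py <<'E'
import numpy as np,cv2
from rig import readout,viewer,order,manip
def grab(n):
    d=viewer.get_image(n); d['bgr']=d['color'][...,::-1].copy(); return d
def pts(d):
    K=d['K'];z=d['depth'];v,u=np.indices(z.shape)
    x=(u-K[0,2])/K[0,0]*z;y=(v-K[1,2])/K[1,1]*z
    P=np.stack([x,-y,-z,np.ones_like(z)],-1)
    W=P@np.linalg.inv(d['camera_from_world']).T
    W=W[...,:3].copy();W[z<=0]=np.nan
    return W
def ray(d,u,v,h):
    K=d['K'];M=np.linalg.inv(d['camera_from_world'])
    r=M[:3,:3]@np.array([(u-K[0,2])/K[0,0],-(v-K[1,2])/K[1,1],-1]);o=M[:3,3]
    return o+r*(h-o[2])/r[2]
E
python3 - <<'E'
from h import *
s=readout.get_state();print({k:np.round(v,3) for k,v in s.items()},manip.hold_point_z)
for n in('scene','top'):
    d=grab(n);np.savez('pics/'+n,**d);cv2.imwrite(f'pics/{n}0.png',d['bgr'])
    M=np.linalg.inv(d['camera_from_world']);print(n,d['K'],M.round(3))
E
```

```text
{'clock': np.float64(0.0), 'qpos': array([-1.264,  0.277,  1.506,  0.   ,  1.361, -0.121]), 'qd': array([ 0.001,  0.001, -0.001,  0.   ,  0.001,  0.   ]), 'effort': array([-0.0000e+00, -4.1677e+01, -2.4581e+01,  0.0000e+00,  1.1000e-02,
        0.0000e+00]), 'position': array([ 0.238, -0.523,  0.23 ]), 'ee_rot': array([-0.001,  0.977,  0.212, -0.   ]), 'contact_force': array([ 0.869,  0.315, -0.141]), 'moment': array([-0.011,  0.014, -0.034]), 'gripper_force': np.float64(0.0), 'width': np.float64(0.085)} 0.0187
scene [[568.42703201   0.         332.17852122]
 [  0.         568.42703201 247.17329055]
 [  0.           0.           1.        ]] [[-0.645  0.361 -0.673 -0.256]
 [-0.764 -0.294  0.574  0.728]
 [ 0.009  0.885  0.466  0.682]
 [ 0.     0.     0.     1.   ]]
top [[551.75431544   0.         317.34386144]
 [  0.         551.75431544 250.14833248]
 [  0.           0.           1.        ]] [[-0.002  0.992 -0.125  0.382]
 [-1.    -0.     0.013  0.027]
 [ 0.013  0.125  0.992  1.35 ]
 [ 0.     0.     0.     1.   ]]
```

View pics/top0.png

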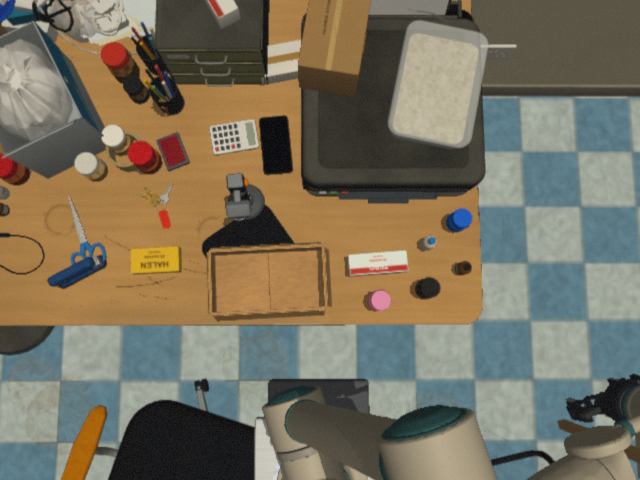

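View pics/scene0.png

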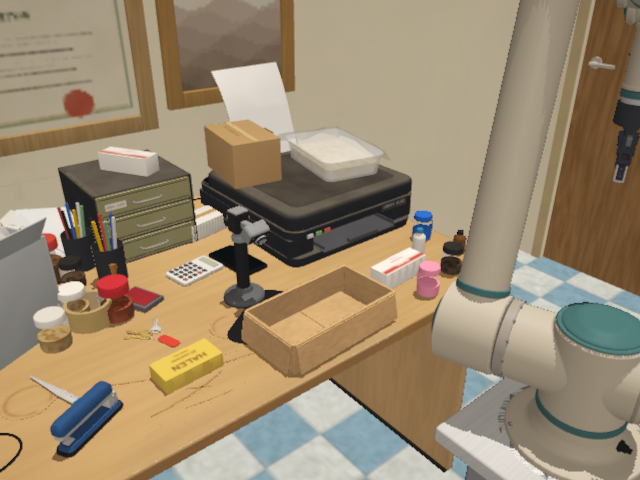

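Top view: candidate jars are black-lidded (427,288), pink (378,300) and blue (459,219). The black one fits. Candidate bottles are brown with a black cap (463,268) and white/blue (429,242). The brown one fits. Candidate packs are yellow (155,260) and white/red (378,263), and yellow fits. The carton is at (268,281) and the camera post at (240,200).

```bash
python3 - <<'E'
from h import *
D={n:dict(np.load(f'pics/{n}.npz')) for n in('scene','top')}
t=D['top'];W=pts(t);S=pts(D['scene'])
def patch(W,u,v,r=2):return np.nanmedian(W[v-r:v+r+1,u-r:u+r+1].reshape(-1,3),0).round(3)
for n,u,v in[('jar',427,288),('brown',463,268),('white',429,242),('red',378,263),('pink',378,300),('yellow',155,260),('cartfloor',250,281),('cartfloor',290,281),('desk',200,300)]:print(n,patch(W,u,v))
def blob(W,lo,hi,zlo,zhi,tag):
    m=(W[...,0]>lo[0])&(W[...,0]<hi[0])&(W[...,1]>lo[1])&(W[...,1]<hi[1])&(W[...,2]>zlo)&(W[...,2]<zhi)
    P=W[m]
    if len(P)<5: print(tag,'none');return
    r=cv2.minAreaRect((P[:,:2]*1000).astype(np.float32));print(tag,len(P),'zmed',np.median(P[:,2]).round(4),np.round(r[0],1),np.round(r[1],1),round(r[2],1))
for nm,X in(('top',W),('scene',S)):
    for n,u,v,z0,z1 in[('jar',427,288,.062,.08),('brown',463,268,.05,.08),('white',429,242,.06,.085),('red',378,263,.038,.055),('pink',378,300,.055,.09),('yellow',155,260,.022,.04)]:
        c=patch(W,u,v);k=.1 if n in('red','yellow') else .035
        blob(X,c-k,c+k,z0,z1,nm+' '+n)
    c=patch(W,268,281);blob(X,c-.2,c+.2,.060,.07,nm+' carton rim')
    blob(X,[.45,.05],[.75,.3],.195,.215,nm+' grip top');blob(X,[.45,.05],[.75,.3],.008,.03,nm+' foot')
d=t['bgr']
a=cv2.resize(d[200:320,340:500],None,fx=4,fy=4,interpolation=cv2.INTER_CUBIC)
b=cv2.resize(d[160:320,195:345],None,fx=3,fy=3)
cv2.imwrite('pics/crop1.png',a)
E
```

```text
jar [ 0.455 -0.245  0.069]
brown [ 0.503 -0.336  0.051]
white [ 0.563 -0.253  0.063]
red [ 0.516 -0.135  0.045]
pink [ 0.427 -0.131  0.07 ]
yellow [0.525 0.399 0.03 ]
cartfloor [0.476 0.174 0.003]
cartfloor [0.476 0.076 0.002]
desk [ 0.43   0.295 -0.002]
top jar 324 zmed 0.0693 [ 456.1 -252.6] [46.8 44.9] 45.0
top brown 57 zmed 0.0601 [ 504.2 -341.3] [21.4 15.8] 2.1
top white 47 zmed 0.0696 [ 566.5 -259.2] [15.5 16.1] 87.8
top red 1235 zmed 0.0449 [ 496.1 -149.2] [ 93.6 166.5] 4.0
top pink 329 zmed 0.0695 [ 426.  -136.4] [45.  43.9] 89.6
top yellow 1211 zmed 0.0293 [525.6 400. ] [ 61.1 116.5] 2.7
top carton rim 1188 zmed 0.064 [534.  129.8] [275.5 277.8] 2.8
top grip top 350 zmed 0.2066 [651.5 186.7] [80.5 44.9] 6.2
top foot 877 zmed 0.0126 [598.8 174.7] [300.  244.6] 1.4
scene jar 203 zmed 0.0691 [ 456.3 -249.2] [49.2 48. ] 8.3
scene brown 41 zmed 0.0579 [ 503.9 -339.2] [14.4 17.2] 54.0
scene white 38 zmed 0.0667 [ 566.  -256.1] [17.8 16. ] 83.9
scene red 768 zmed 0.0446 [ 496.2 -133.3] [ 92.9 144.1] 4.9
scene pink 296 zmed 0.0688 [ 425.1 -133. ] [45.1 48. ] 22.6
scene yellow 1596 zmed 0.0294 [524.7 402.9] [ 63.5 115.8] 3.4
scene carton rim 1403 zmed 0.0636 [535.9 132.1] [282.6 280.1] 2.6
scene grip top 265 zmed 0.2042 [651.  184.7] [76.3 45.4] 3.0
scene foot 1518 zmed 0.0164 [601.4 180.1] [269.4 240.4] 9.2
```

View pics/crop1.png

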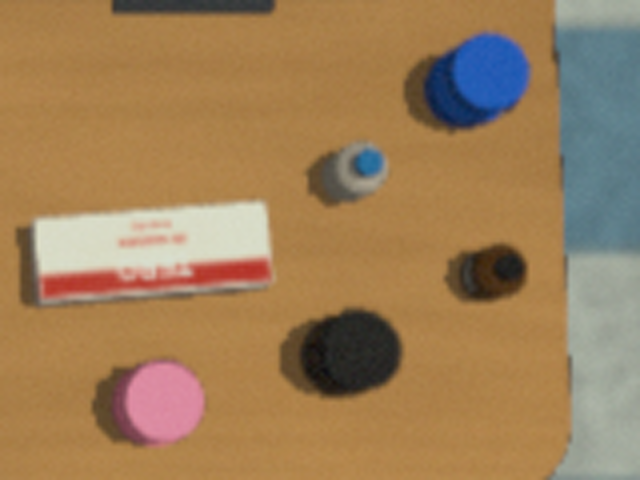

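The crop confirms the jar's black lid at (357,350) and the brown bottle with its cap at (510,268), with the blue, pink and white look-alikes standing apart from them. Next I move above the jar with the fingers closing along x.

send_rows:
  xyz:
    - [0.018,0.023,0]
    - [0.018,0.023,0]
    - [0.018,0.023,0]
    - [0.018,0.023,0]
    - [0.018,0.023,0]
    - [0.018,0.023,0]
    - [0.018,0.023,0]
    - [0.018,0.023,0]
    - [0.018,0.023,0]
    - [0.018,0.023,0]
    - [0.018,0.023,0]
    - [0.018,0.022,0]
  delta_rot:
    - [0,0,5.5]
    - [0,0,5.5]
    - [0,0,5.5]
    - [0,0,5.5]
    - [0,0,5.5]
    - [0,0,5.5]
    - [0,0,5.5]
    - [0,0,5.5]
    - [0,0,5.5]
    - [0,0,5.5]
    - [0,0,5.5]
    - [0,0,5]

```text
clock: 1.3
position: [0.4549, -0.2469, 0.2309]
ee_rot: [-0.0, 0.706, 0.709, -0.0]
contact_force: [0.2, 0.1, 0.2]
width: 0.0856
gripper_force: 0.0
```

```bash
cat >> h.py <<'E'
def rect(P,tag):
    r=cv2.minAreaRect((P[:,:2]*1000).astype(np.float32));print(tag,len(P),'z',np.median(P[:,2]).round(4),np.round(r[0],1),np.round(r[1],1),round(r[2],1))
def box(W,x0,x1,y0,y1,z0,z1):
    return W[(W[...,0]>x0)&(W[...,0]<x1)&(W[...,1]>y0)&(W[...,1]<y1)&(W[...,2]>z0)&(W[...,2]<z1)]
def tool():
    s=readout.get_state();q=s['ee_rot'];print('t',round(float(s['clock']),2),'pos',s['position'].round(4),'yaw',round(float(np.degrees(2*np.arctan2(q[2],q[1]))),2),'q',np.round(q,3),'w',s['width'].round(4),'gf',s['gripper_force'].round(1),'F',np.round(s['contact_force'],1))
E
python3 - <<'E'
from h import *
tool()
D={n:dict(np.load(f'pics/{n}.npz')) for n in('scene','top')}
d=grab('wrist');D['wrist']=d;cv2.imwrite('pics/w1.png',d['bgr']);print(np.linalg.inv(d['camera_from_world']).round(3))
for n in D:
    W=pts(D[n])
    for tag,b in dict(rim=(.38,.565,-.04,.295,.06,.069),griptop=(.6,.75,.1,.26,.2055,.216),cam=(.5,.75,.1,.26,.15,.216),jar=(.41,.5,-.3,-.2,.065,.08),brown=(.48,.53,-.37,-.31,.055,.08)).items():
        P=box(W,*b)
        if len(P)>10: rect(P,n+' '+tag)
# orange button
for n in('scene','top'):
    I=cv2.cvtColor(D[n]['bgr'],cv2.COLOR_BGR2HSV);W=pts(D[n])
    m=(I[...,0]>5)&(I[...,0]<18)&(I[...,1]>180)&(I[...,2]>120)&(W[...,2]>.15)&(W[...,2]<.22)&(W[...,1]>.1)&(W[...,1]<.25)&(W[...,0]<.75)
    if m.any():print(n,'button',W[m].mean(0),m.sum(),np.argwhere(m).mean(0))
E
```

```text
Traceback (most recent call last):
  File "h.py", line 21, in tool
    s=readout.get_state();q=s['ee_rot'];print('t',round(float(s['clock']),2),'pos',s['position'].round(4),'yaw',round(float(np.degrees(2*np.arctan2(q[2],q[1]))),2),'q',np.round(q,3),'w',s['width'].round(4),'gf',s['gripper_force'].round(1),'F',np.round(s['contact_force'],1))
                                                                                                                                                                                          ^^^^^^^^^^^^^^^^
AttributeError: 'float' object has no attribute 'round'
```

```bash
sed -i "s/s\['width'\].round(4)/np.round(s['width'],4)/;s/s\['gripper_force'\].round(1)/np.round(s['gripper_force'],1)/;s/s\['position'\].round(4)/np.round(s['position'],4)/" h.py
cat > m.py <<'E'
from h import *
tool()
D={n:dict(np.load(f'pics/{n}.npz')) for n in('scene','top')}
d=grab('wrist');D['wrist']=d;cv2.imwrite('pics/w1.png',d['bgr']);print(np.linalg.inv(d['camera_from_world']).round(3))
for n in D:
    W=pts(D[n])
    for tag,b in dict(rim=(.38,.565,-.04,.295,.06,.069),griptop=(.6,.75,.1,.26,.2055,.216),cam=(.5,.75,.1,.26,.15,.216),jar=(.41,.5,-.3,-.2,.065,.08),brown=(.48,.53,-.37,-.31,.055,.08)).items():
        P=box(W,*b)
        if len(P)>10: rect(P,n+' '+tag)
for n in('scene','top'):
    I=cv2.cvtColor(D[n]['bgr'],cv2.COLOR_BGR2HSV);W=pts(D[n])
    m=(I[...,0]>5)&(I[...,0]<18)&(I[...,1]>180)&(I[...,2]>120)&(W[...,2]>.15)&(W[...,2]<.22)&(W[...,1]>.1)&(W[...,1]<.25)&(W[...,0]<.75)
    if m.any():print(n,'button',W[m].mean(0),m.sum(),np.argwhere(m).mean(0))
E
python3 m.py
```

```text
t 1.3 pos [ 0.4549 -0.2469  0.2309] yaw 90.23 q [-0.     0.706  0.709 -0.   ] w 0.0856 gf 0.0 F [0.2 0.1 0.2]
[[ 1.    -0.004 -0.002  0.454]
 [ 0.004  0.964  0.265 -0.18 ]
 [ 0.    -0.265  0.964  0.374]
 [ 0.     0.     0.     1.   ]]
scene rim 1349 z 0.0636 [474.7 129.5] [160.  280.1] 2.8
scene griptop 115 z 0.2084 [672.5 190.2] [32.9 35.5] 3.0
scene cam 1071 z 0.1866 [641.  185.1] [53.  98.7] 90.0
scene jar 176 z 0.0694 [ 456.4 -249.5] [49.2 47.3] 8.3
scene brown 28 z 0.0599 [ 505.2 -339.9] [16.  14.3] 83.6
top rim 1163 z 0.0639 [475.5 126.9] [158.3 277.8] 2.8
top griptop 203 z 0.2087 [674.1 185.9] [31.1 33.9] 1.1
top cam 869 z 0.1924 [643.5 181.4] [99.2 51.3] 0.2
top jar 309 z 0.0695 [ 455.8 -252.9] [46.1 44.9] 43.3
top brown 41 z 0.061 [ 504.8 -342.4] [14.7 13.7] 1.3
wrist jar 3203 z 0.0701 [ 456.4 -251.1] [46.8 46.3] 30.3
wrist brown 379 z 0.0621 [ 505.6 -341.7] [16.1 16.3] 3.2
scene button [0.65621754 0.17389315 0.19457556] 1 [217. 249.]
top button [0.6762639  0.1647715  0.18975971] 22 [181.95454545 245.90909091]
```

View pics/w1.png

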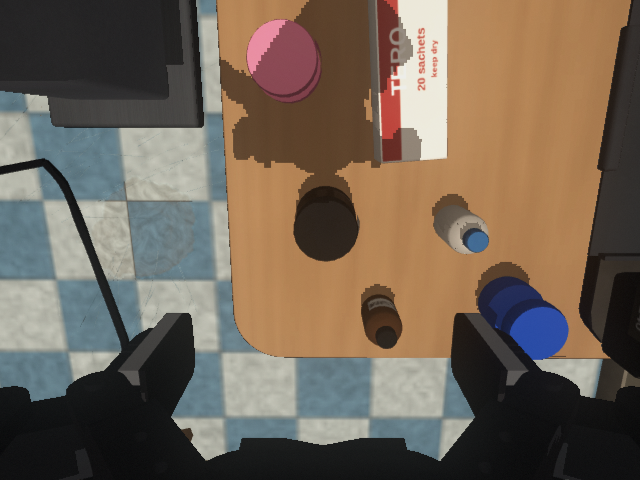

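The wrist view puts the jar lid at (326,223) and the brown bottle at (383,322). The lid top measures z=0.070 and the cap top 0.062, both as the text says. I'll descend on the jar.

send_rows:
  xyz:
    - [0.001,-0.004,-0.04]
    - [0,0,-0.04]
    - [0,0,-0.04]
    - [0,0,-0.035]
    - [0,0,-0.025]
    - [0,0,-0.022]
    - [0,0,0]
  delta_rot:
    - [0,0,0]
    - [0,0,0]
    - [0,0,0]
    - [0,0,0]
    - [0,0,0]
    - [0,0,0]
    - [0,0,0]

```text
clock: 2.05
position: [0.4531, -0.2506, 0.0264]
ee_rot: [-0.004, 0.707, 0.707, -0.001]
contact_force: [-0.2, -0.7, 0.0]
width: 0.0856
gripper_force: 0.0
```

send_rows:
  xyz:
    - [0,0,0]
    - [0,0,0]
    - [0,0,0]
    - [0,0,0]
    - [0,0,0]
    - [0,0,0]
  delta_rot:
    - [0,0,0]
    - [0,0,0]
    - [0,0,0]
    - [0,0,0]
    - [0,0,0]
    - [0,0,0]
  gripper: 0.03
  force: 30

```text
clock: 2.65
position: [0.4566, -0.2529, 0.0312]
ee_rot: [0.002, 0.707, 0.707, 0.0]
contact_force: [0.5, 0.5, 6.2]
width: 0.0489
gripper_force: 30.6
```

send_rows:
  xyz:
    - [0,0,0.01]
    - [0,0,0.03]
    - [0,0,0.045]
    - [0,0,0.045]
    - [0,0,0]
  delta_rot:
    - [0,0,0]
    - [0,0,0]
    - [0,0,0]
    - [0,0,0]
    - [0,0,0]

```text
clock: 3.15
position: [0.4592, -0.2549, 0.1665]
ee_rot: [0.007, 0.707, 0.707, 0.001]
contact_force: [2.0, -0.9, -0.8]
width: 0.0485
gripper_force: 31.6
```

send_rows:
  xyz:
    - [0.001,0.02,0]
    - [0.002,0.035,0]
    - [0.003,0.04,0]
    - [0.003,0.04,0]
    - [0.003,0.04,0]
    - [0.003,0.04,0]
    - [0.003,0.04,0]
    - [0.002,0.04,0]
    - [0.002,0.025,0]
    - [0,0.009,0]
    - [0,0,0]
    - [0,0,0]
  delta_rot:
    - [0,0,0]
    - [0,0,0]
    - [0,0,0]
    - [0,0,0]
    - [0,0,0]
    - [0,0,0]
    - [0,0,0]
    - [0,0,0]
    - [0,0,0]
    - [0,0,0]
    - [0,0,0]
    - [0,0,0]

```text
clock: 4.35
position: [0.4773, 0.076, 0.1592]
ee_rot: [0.0, 0.707, 0.707, -0.0]
contact_force: [-0.5, -1.2, -1.4]
width: 0.0486
gripper_force: 31.6
```

```bash
python3 - <<'E'
from h import *
tool()
d=grab('top');W=pts(d)
rect(box(W,.38,.565,-.04,.295,.06,.069),'rim')
P=box(W,.42,.54,.03,.13,.1,.3);rect(P,'held')
a=d['bgr'];b=grab('wrist');W=pts(b);rect(box(W,.38,.565,-.04,.295,.06,.069),'rimw')
cv2.imwrite('pics/p2.png',np.hstack([cv2.resize(a[200:340,180:380],(400,280)),cv2.resize(b['bgr'],(373,280))]))
E
```

```text
t 4.35 pos [0.4773 0.076  0.1592] yaw 90.02 q [ 0.     0.707  0.707 -0.   ] w 0.0486 gf 31.6 F [-0.5 -1.2 -1.4]
rim 783 z 0.0638 [474.9 126.9] [157.7 279.3] 2.4
held 137 z 0.2632 [432.3  70.4] [24.9 36.5] 7.3
rimw 10908 z 0.0648 [477.4 107.4] [158.1 201.4] 2.8
```

View pics/p2.png

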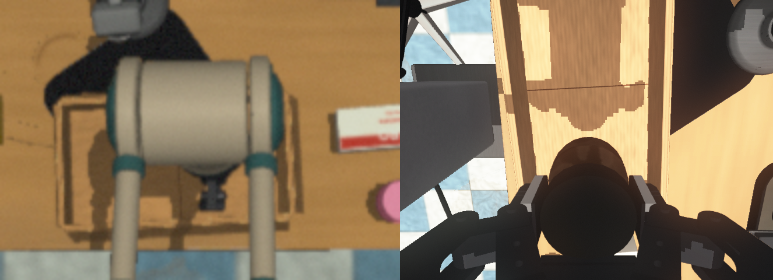

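The wrist view shows the jar held upright between the pads over the carton's right half, so I lower it.

send_rows:
  xyz:
    - [0,0.001,-0.025]
    - [0,0.001,-0.04]
    - [0,0,-0.03]
    - [0,0,-0.015]
    - [0,0,-0.007]
    - [0,0,-0.004]
    - [0,0,0]
    - [0,0,0]
  delta_rot:
    - [0,0,0]
    - [0,0,0]
    - [0,0,0]
    - [0,0,0]
    - [0,0,0]
    - [0,0,0]
    - [0,0,0]
    - [0,0,0]

```text
clock: 5.25
position: [0.4785, 0.0786, 0.0392]
ee_rot: [0.001, 0.707, 0.707, 0.001]
contact_force: [1.0, 0.4, -1.0]
width: 0.0483
gripper_force: 31.6
```

send_rows:
  xyz:
    - [0,0,-0.002]
    - [0,0,-0.002]
    - [0,0,0]
  delta_rot:
    - [0,0,0]
    - [0,0,0]
    - [0,0,0]

```text
clock: 5.55
position: [0.4782, 0.0789, 0.0353]
ee_rot: [0.001, 0.707, 0.707, 0.001]
contact_force: [-0.1, 0.0, 5.0]
width: 0.0485
gripper_force: 32.1
```

send_rows:
  xyz:
    - [0,0,0]
    - [0,0,0]
    - [0,0,0]
    - [0,0,0]
    - [0,0,0]
  delta_rot:
    - [0,0,0]
    - [0,0,0]
    - [0,0,0]
    - [0,0,0]
    - [0,0,0]
  gripper: 0.07

```text
clock: 6.05
position: [0.4775, 0.0788, 0.0342]
ee_rot: [-0.0, 0.707, 0.707, -0.0]
contact_force: [1.3, -0.7, -0.0]
width: 0.07
gripper_force: 0.0
```

send_rows:
  xyz:
    - [0,0,0.015]
    - [0,0,0.03]
    - [0,0,0.045]
    - [0,0,0.045]
    - [0.0,-0.03,0.03]
    - [0.003,-0.045,0]
    - [0.004,-0.048,0]
    - [0.004,-0.048,0]
    - [0.004,-0.048,0]
    - [0.004,-0.048,0]
    - [0.004,-0.048,0]
    - [0.003,-0.048,0]
  delta_rot:
    - [0,0,0]
    - [0,0,0]
    - [0,0,0]
    - [0,0,0]
    - [0,0,0]
    - [0,0,0]
    - [0,0,0]
    - [0,0,0]
    - [0,0,0]
    - [0,0,0]
    - [0,0,0]
    - [0,0,0]

```text
clock: 7.25
position: [0.5034, -0.2862, 0.1992]
ee_rot: [-0.0, 0.707, 0.707, 0.0]
contact_force: [1.2, 0.7, -0.5]
width: 0.07
gripper_force: 0.0
```

send_rows:
  xyz:
    - [0,-0.04,-0.02]
    - [0,-0.018,-0.02]
    - [0,0,0]
  delta_rot:
    - [0,0,0]
    - [0,0,0]
    - [0,0,0]
  gripper: 0.06

```text
clock: 7.55
position: [0.5017, -0.3439, 0.1559]
ee_rot: [-0.003, 0.708, 0.706, -0.001]
contact_force: [-0.4, 0.6, 0.1]
width: 0.0601
gripper_force: 0.0
```

```bash
python3 - <<'E'
from h import *
tool()
d=grab('top');W=pts(d);rect(box(W,.42,.54,.03,.13,.05,.09),'jar in carton')
b=grab('wrist');W=pts(b);rect(box(W,.47,.54,-.38,-.31,.055,.08),'brown');rect(box(W,.47,.54,-.38,-.31,.025,.08),'brown all')
E
```

```text
t 7.55 pos [ 0.5017 -0.3439  0.1559] yaw 89.82 q [-0.003  0.708  0.706 -0.001] w 0.0601 gf 0.0 F [-0.4  0.6  0.1]
jar in carton 326 z 0.0731 [477.2  79. ] [45.8 46.1] 33.4
brown 686 z 0.0621 [ 505.9 -341.9] [15.7 16.6] 0.0
brown all 2212 z 0.0479 [ 505.8 -341.3] [31.  30.6] 0.5
```

send_rows:
  xyz:
    - [0.003,0.001,-0.035]
    - [0,0.001,-0.045]
    - [0,0,-0.035]
    - [0,0,-0.018]
    - [0,0,-0.009]
    - [0,0,0]
    - [0,0,0]
  delta_rot:
    - [0,0,0]
    - [0,0,0]
    - [0,0,0]
    - [0,0,0]
    - [0,0,0]
    - [0,0,0]
    - [0,0,0]

```text
clock: 8.35
position: [0.5078, -0.3404, 0.019]
ee_rot: [0.001, 0.707, 0.707, 0.0]
contact_force: [-0.7, -0.3, -1.2]
width: 0.0599
gripper_force: 0.0
```

send_rows:
  xyz:
    - [0,0,0]
    - [0,0,0]
    - [0,0,0]
    - [0,0,0]
    - [0,0,0]
    - [0,0,0]
  delta_rot:
    - [0,0,0]
    - [0,0,0]
    - [0,0,0]
    - [0,0,0]
    - [0,0,0]
    - [0,0,0]
  gripper: 0.015
  force: 25

```text
clock: 8.95
position: [0.5073, -0.3408, 0.0189]
ee_rot: [0.001, 0.707, 0.707, 0.0]
contact_force: [-0.9, 0.6, 5.7]
width: 0.0309
gripper_force: 24.8
```

send_rows:
  xyz:
    - [0,0,0.01]
    - [0,0,0.03]
    - [0,0,0.045]
    - [0,0,0.045]
    - [0,0,0]
  delta_rot:
    - [0,0,0]
    - [0,0,0]
    - [0,0,0]
    - [0,0,0]
    - [0,0,0]

```text
clock: 9.45
position: [0.51, -0.3432, 0.155]
ee_rot: [0.007, 0.707, 0.707, 0.001]
contact_force: [1.4, -0.4, 0.4]
width: 0.031
gripper_force: 25.0
```

send_rows:
  xyz:
    - [-0.002,0.02,0]
    - [-0.003,0.035,0]
    - [-0.003,0.04,0]
    - [-0.003,0.04,0]
    - [-0.003,0.04,0]
    - [-0.003,0.04,0]
    - [-0.003,0.04,0]
    - [-0.003,0.04,0]
    - [-0.003,0.04,0]
    - [-0.001,0.025,0]
    - [0,0.009,0]
    - [0,0,0]
  delta_rot:
    - [0,0,0]
    - [0,0,0]
    - [0,0,0]
    - [0,0,0]
    - [0,0,0]
    - [0,0,0]
    - [0,0,0]
    - [0,0,0]
    - [0,0,0]
    - [0,0,0]
    - [0,0,0]
    - [0,0,0]

```text
clock: 10.65
position: [0.4782, 0.03, 0.1465]
ee_rot: [-0.001, 0.706, 0.708, -0.001]
contact_force: [0.5, -1.2, -0.4]
width: 0.0309
gripper_force: 25.0
```

send_rows:
  xyz:
    - [0,0,-0.025]
    - [0,0,-0.04]
    - [0,0,-0.03]
    - [0,0,-0.015]
    - [0,0,-0.01]
    - [0,0,-0.003]
    - [0,0,0]
    - [0,0,0]
  delta_rot:
    - [0,0,0]
    - [0,0,0]
    - [0,0,0]
    - [0,0,0]
    - [0,0,0]
    - [0,0,0]
    - [0,0,0]
    - [0,0,0]

```text
clock: 11.45
position: [0.4804, 0.0284, 0.0251]
ee_rot: [0.001, 0.707, 0.707, 0.001]
contact_force: [0.2, 0.2, -0.2]
width: 0.0311
gripper_force: 25.0
```

send_rows:
  xyz:
    - [0,0,-0.002]
    - [0,0,-0.001]
    - [0,0,0]
  delta_rot:
    - [0,0,0]
    - [0,0,0]
    - [0,0,0]

```text
clock: 11.75
position: [0.4805, 0.0287, 0.0228]
ee_rot: [0.001, 0.707, 0.707, 0.001]
contact_force: [-1.4, -0.7, 8.6]
width: 0.0311
gripper_force: 25.7
```

send_rows:
  xyz:
    - [0,0,0]
    - [0,0,0]
    - [0,0,0]
    - [0,0,0]
    - [0,0,0]
  delta_rot:
    - [0,0,0]
    - [0,0,0]
    - [0,0,0]
    - [0,0,0]
    - [0,0,0]
  gripper: 0.055

```text
clock: 12.25
position: [0.4795, 0.0288, 0.0212]
ee_rot: [-0.0, 0.707, 0.707, -0.0]
contact_force: [0.6, -0.1, 0.1]
width: 0.055
gripper_force: 0.0
```

send_rows:
  xyz:
    - [0,0,0.01]
    - [0,0,0.03]
    - [0,0,0.045]
    - [0,0,0.045]
    - [0.003,0.035,0.03]
    - [0.006,0.045,0]
    - [0.006,0.049,0]
    - [0.006,0.049,0]
    - [0.006,0.049,0]
    - [0.006,0.049,0]
    - [0.006,0.049,0]
    - [0.005,0.04,0]
  delta_rot:
    - [0,0,0]
    - [0,0,0]
    - [0,0,0]
    - [0,0,0]
    - [0,0,0.5]
    - [0,0,0.5]
    - [0,0,0.5]
    - [0,0,0.5]
    - [0,0,0.5]
    - [0,0,0.5]
    - [0,0,0]
    - [0,0,0]

```text
clock: 13.45
position: [0.5233, 0.3967, 0.182]
ee_rot: [-0.0, 0.688, 0.726, 0.001]
contact_force: [0.5, -0.9, 0.8]
width: 0.0551
gripper_force: 0.0
```

send_rows:
  xyz:
    - [0,0.008,-0.01]
    - [0,0,0]
    - [0,0,0]
    - [0,0,0]
  delta_rot:
    - [0,0,0]
    - [0,0,0]
    - [0,0,0]
    - [0,0,0]
  gripper: 0.085

```text
clock: 13.85
position: [0.5236, 0.4001, 0.1718]
ee_rot: [0.0, 0.689, 0.725, -0.0]
contact_force: [0.2, 0.0, -0.2]
width: 0.085
gripper_force: 0.0
```

```bash
python3 - <<'E'
from h import *
tool()
d=grab('top');W=pts(d);rect(box(W,.42,.54,.05,.13,.05,.09),'jar in carton');rect(box(W,.45,.51,.0,.05,.055,.09),'bottle in carton')
b=grab('wrist');W=pts(b)
P=box(W,.47,.58,.32,.49,.024,.04);rect(P,'yellow')
I=cv2.cvtColor(b['bgr'],cv2.COLOR_BGR2HSV);m=(I[...,0]>20)&(I[...,0]<32)&(I[...,1]>150)&(W[...,2]>.024)&(W[...,2]<.04)
if m.sum()>20:rect(W[m],'yellow mask')
E
```

```text
t 13.85 pos [0.5236 0.4001 0.1718] yaw 92.93 q [ 0.     0.689  0.725 -0.   ] w 0.085 gf 0.0 F [ 0.2  0.  -0.2]
jar in carton 324 z 0.0732 [477.1  79.2] [44.2 44.5] 89.8
bottle in carton 50 z 0.0636 [480.3  24.7] [17.1 18.8] 0.0
yellow 14689 z 0.0304 [526.6 401.9] [ 60.5 114.8] 3.0
yellow mask 119 z 0.0302 [527.6 383.7] [58.5 76.2] 3.3
```

send_rows:
  xyz:
    - [0.003,0.002,-0.035]
    - [0,0,-0.045]
    - [0,0,-0.045]
    - [0,0,-0.025]
    - [0,0,-0.01]
    - [0,0,-0.006]
    - [0,0,0]
    - [0,0,0]
  delta_rot:
    - [0,0,0]
    - [0,0,0]
    - [0,0,0]
    - [0,0,0]
    - [0,0,0]
    - [0,0,0]
    - [0,0,0]
    - [0,0,0]

```text
clock: 14.75
position: [0.5278, 0.4044, 0.0072]
ee_rot: [0.0, 0.688, 0.725, 0.002]
contact_force: [0.3, 0.7, -0.0]
width: 0.0852
gripper_force: 0.0
```

send_rows:
  xyz:
    - [0,0,0]
    - [0,0,0]
    - [0,0,0]
    - [0,0,0]
    - [0,0,0]
  delta_rot:
    - [0,0,0]
    - [0,0,0]
    - [0,0,0]
    - [0,0,0]
    - [0,0,0]
  gripper: 0.045
  force: 30

```text
clock: 15.25
position: [0.5273, 0.4043, 0.0068]
ee_rot: [0.0, 0.688, 0.725, 0.001]
contact_force: [-0.4, -0.4, 6.3]
width: 0.0593
gripper_force: 33.8
```

send_rows:
  xyz:
    - [0,0,0.01]
    - [0,0,0.03]
    - [0,0,0.045]
    - [0,0,0.045]
    - [0,0,0.01]
    - [0,0,0]
  delta_rot:
    - [0,0,0]
    - [0,0,0]
    - [0,0,0]
    - [0,0,0]
    - [0,0,0]
    - [0,0,0]

```text
clock: 15.85
position: [0.5277, 0.4045, 0.1483]
ee_rot: [0.001, 0.688, 0.725, 0.003]
contact_force: [-0.7, -0.3, -0.4]
width: 0.0594
gripper_force: 33.1
```

```bash
python3 - <<'E'
from h import *
tool()
b=grab('wrist');W=pts(b);cv2.imwrite('pics/w3.png',b['bgr'])
I=cv2.cvtColor(b['bgr'],cv2.COLOR_BGR2HSV);m=(I[...,0]>18)&(I[...,0]<34)&(I[...,1]>120)&(W[...,2]>.08)
P=W[m];rect(P,'pack');print(np.percentile(P[:,2],[2,20,50,80,98]))
A=np.c_[P[:,:2],np.ones(len(P))];print(np.linalg.lstsq(A,P[:,2],rcond=None)[0])
E
```

```text
t 15.85 pos [0.5277 0.4045 0.1483] yaw 93.02 q [0.001 0.688 0.725 0.003] w 0.0594 gf 33.1 F [-0.7 -0.3 -0.4]
pack 43615 z 0.1719 [526.9 413.9] [60.2 92.3] 3.0
[0.17034293 0.17138384 0.17189241 0.17239659 0.17313441]
[ 0.00431806 -0.01051869  0.17398442]
```

View pics/w3.png

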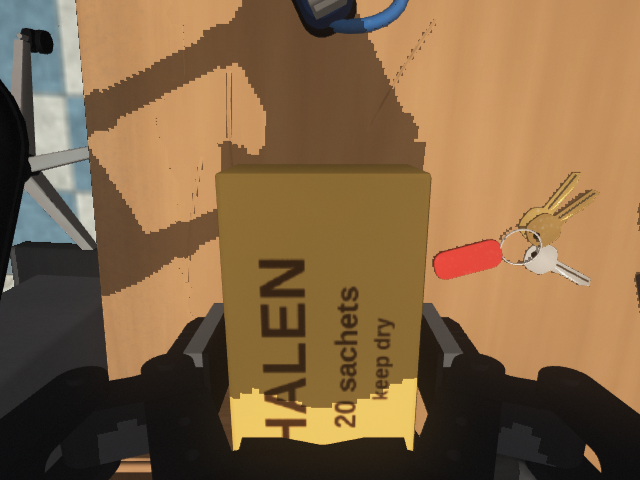

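The wrist view shows the pack held level and square between the pads, with its far edge at row 170. I carry it to the left half of the carton.

send_rows:
  xyz:
    - [-0.004,-0.015,0]
    - [-0.008,-0.03,0]
    - [-0.009,-0.035,0]
    - [-0.009,-0.035,0]
    - [-0.009,-0.035,0]
    - [-0.008,-0.032,0]
    - [-0.005,-0.02,0]
    - [-0.003,-0.01,0]
    - [0,0,0]
    - [0,0,0]
  delta_rot:
    - [0,0,0]
    - [0,0,0]
    - [0,0,0]
    - [0,0,0]
    - [0,0,0]
    - [0,0,0]
    - [0,0,0]
    - [0,0,0]
    - [0,0,0]
    - [0,0,0]

```text
clock: 16.9
position: [0.4715, 0.1923, 0.1446]
ee_rot: [-0.0, 0.688, 0.725, -0.0]
contact_force: [0.7, -0.0, -1.7]
width: 0.0593
gripper_force: 33.1
```

send_rows:
  xyz:
    - [0,0,-0.025]
    - [0,0,-0.04]
    - [0,0,-0.035]
    - [0,0,-0.02]
    - [0,0,-0.01]
    - [0,0,-0.004]
    - [0,0,0]
    - [0,0,0]
  delta_rot:
    - [0,0,0]
    - [0,0,0]
    - [0,0,0]
    - [0,0,0]
    - [0,0,0]
    - [0,0,0]
    - [0,0,0]
    - [0,0,0]

```text
clock: 17.7
position: [0.4727, 0.1925, 0.0121]
ee_rot: [0.001, 0.688, 0.726, 0.001]
contact_force: [1.8, -0.3, -0.5]
width: 0.0597
gripper_force: 33.0
```

send_rows:
  xyz:
    - [0,0,-0.001]
    - [0,0,-0.001]
    - [0,0,0]
  delta_rot:
    - [0,0,0]
    - [0,0,0]
    - [0,0,0]

```text
clock: 18.0
position: [0.4725, 0.1922, 0.0108]
ee_rot: [0.001, 0.688, 0.725, 0.001]
contact_force: [-1.6, 0.2, 7.6]
width: 0.0593
gripper_force: 34.0
```

send_rows:
  xyz:
    - [0,0,0]
    - [0,0,0]
    - [0,0,0]
    - [0,0,0]
    - [0,0,0]
  delta_rot:
    - [0,0,0]
    - [0,0,0]
    - [0,0,0]
    - [0,0,0]
    - [0,0,0]
  gripper: 0.078

```text
clock: 18.5
position: [0.4715, 0.1917, 0.0092]
ee_rot: [-0.0, 0.688, 0.725, -0.0]
contact_force: [0.3, -0.4, 0.8]
width: 0.078
gripper_force: 0.0
```

send_rows:
  xyz:
    - [0,0,0.01]
    - [0,0,0.03]
    - [0,0,0.045]
    - [0,0,0.045]
    - [0,0,0.045]
    - [0,0,0.045]
    - [0,0,0.045]
    - [0,0,0.045]
    - [0,0,0.03]
    - [0,0,0]
  delta_rot:
    - [0,0,0]
    - [0,0,0]
    - [0,0,0]
    - [0,0,0]
    - [0,0,0]
    - [0,0,0]
    - [0,0,0]
    - [0,0,0]
    - [0,0,0]
    - [0,0,0]

```text
clock: 19.5
position: [0.4733, 0.1922, 0.3552]
ee_rot: [0.003, 0.688, 0.725, 0.005]
contact_force: [-0.5, 0.5, 1.0]
width: 0.0781
gripper_force: 0.0
```

send_rows:
  xyz:
    - [0,0,0]
    - [0,0,0]
    - [0,0,0]
    - [0,0,0]
    - [0,0,0]
    - [0,0,0]
    - [0,0,0]
    - [0,0,0]
    - [0,0,0]
    - [0,0,0]
    - [0,0,0]
    - [0,0,0]
  delta_rot:
    - [0,0,-8]
    - [0,0,-8]
    - [0,0,-8]
    - [0,0,-8]
    - [0,0,-8]
    - [0,0,-8]
    - [0,0,-8]
    - [0,0,-8]
    - [0,0,-8]
    - [0,0,-8]
    - [0,0,-8]
    - [0,0,-2]

```text
clock: 20.7
position: [0.4708, 0.1916, 0.3486]
ee_rot: [0.0, 1.0, 0.025, -0.001]
contact_force: [-0.3, -0.2, -0.2]
width: 0.0781
gripper_force: 0.0
```

```bash
python3 - <<'E'
from h import *
tool();print(np.linalg.inv(grab('wrist')['camera_from_world']).round(3))
for n in('scene','top','wrist'):
    d=grab(n);W=pts(d);
    if n!='top':cv2.imwrite(f'pics/{n}4.png',d['bgr'])
    for tag,b in dict(pack=(.43,.515,.125,.26,.025,.045),jar=(.42,.54,.05,.13,.065,.09),bottle=(.45,.51,.0,.05,.055,.09),griptop=(.62,.75,.1,.26,.2055,.216),cam=(.58,.75,.1,.26,.15,.216)).items():
        P=box(W,*b)
        if len(P)>10:rect(P,n+' '+tag)
E
```

```text
t 20.7 pos [0.4708 0.1916 0.3486] yaw 2.83 q [ 0.     1.     0.025 -0.001] w 0.0781 gf 0.0 F [-0.3 -0.2 -0.2]
[[ 0.049  0.963  0.265  0.538]
 [-0.999  0.047  0.014  0.195]
 [ 0.001 -0.266  0.964  0.491]
 [ 0.     0.     0.     1.   ]]
scene pack 1048 z 0.0335 [471.3 183.5] [ 64.2 104.3] 2.5
scene jar 290 z 0.0731 [476.5  82.5] [46.7 47.6] 68.5
scene bottle 82 z 0.0619 [486.7  18.9] [37.4 46.8] 89.5
scene griptop 119 z 0.2086 [671.8 188.8] [32.5 33.1] 5.9
scene cam 1074 z 0.1869 [640.8 184.8] [53.4 96. ] 89.5
top pack 807 z 0.0336 [468.3 194.4] [ 59.9 130.5] 6.7
top jar 326 z 0.0736 [477.1  79.3] [44.4 44.9] 89.9
top bottle 49 z 0.0642 [477.7  27.7] [19.3 19. ] 68.6
top griptop 204 z 0.2087 [673.5 185.9] [31.2 33.8] 3.4
top cam 870 z 0.192 [642.6 181.4] [98.3 51.6] 0.6
wrist pack 6310 z 0.0343 [469.5 195.4] [ 72.5 126.4] 2.9
wrist jar 1864 z 0.0741 [478.6  80.9] [46.  46.2] 6.3
wrist bottle 306 z 0.0656 [489.3  15.1] [16.8 48.3] 35.4
wrist cam 2704 z 0.1877 [605.  182.1] [21.8 51.9] 2.8
```

View pics/wrist4.png

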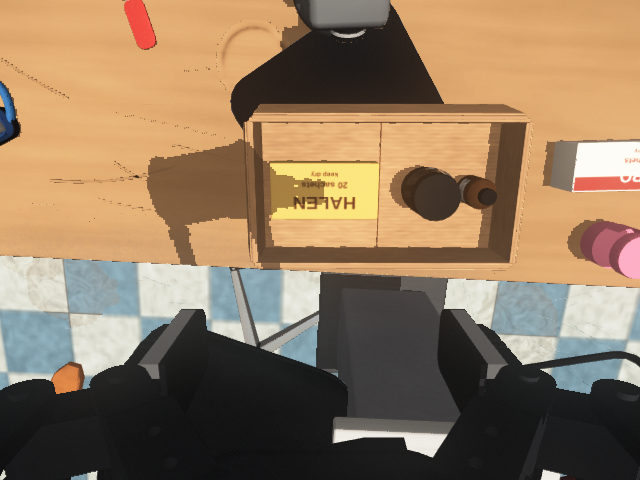

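The wrist view shows the pack flat at (325,190) and the jar (432,193) and bottle (480,192) standing on the carton floor. Everything else is undisturbed. Next I go above the camera grip.

send_rows:
  xyz:
    - [0.02,0,0]
    - [0.035,-0.001,0]
    - [0.045,-0.001,0]
    - [0.045,-0.001,0]
    - [0.035,-0.001,0]
    - [0.02,-0.001,0]
    - [0,0,0]
    - [0,0,0]
  delta_rot:
    - [0,0,0]
    - [0,0,0]
    - [0,0,0]
    - [0,0,0]
    - [0,0,0]
    - [0,0,0]
    - [0,0,0]
    - [0,0,0]

```text
clock: 21.7
position: [0.6711, 0.1867, 0.3484]
ee_rot: [0.0, 1.0, 0.026, -0.001]
contact_force: [-0.3, -0.2, 0.2]
width: 0.0779
gripper_force: 0.0
```

```bash
python3 - <<'E'
from h import *
tool();d=grab('wrist');W=pts(d);cv2.imwrite('pics/w5.png',d['bgr'])
P=box(W,.62,.75,.1,.26,.2055,.216);rect(P,'griptop');rect(box(W,.58,.75,.1,.26,.15,.216),'cam')
I=cv2.cvtColor(d['bgr'],cv2.COLOR_BGR2HSV)
m=(I[...,0]>4)&(I[...,0]<16)&(I[...,1]>170)&(W[...,2]>.15)&(W[...,2]<.22)
if m.any():print('button',W[m].mean(0),m.sum(),np.argwhere(m).mean(0))
E
```

```text
t 21.7 pos [0.6711 0.1867 0.3484] yaw 3.02 q [ 0.     1.     0.026 -0.001] w 0.0779 gf 0.0 F [-0.3 -0.2  0.2]
griptop 2153 z 0.2094 [675.8 188.2] [31.9 34. ] 5.4
cam 6740 z 0.195 [643.5 185.2] [98.8 52. ] 4.9
button [0.67840019 0.1664087  0.19038542] 175 [216.07428571 351.78285714]
```

View pics/w5.png

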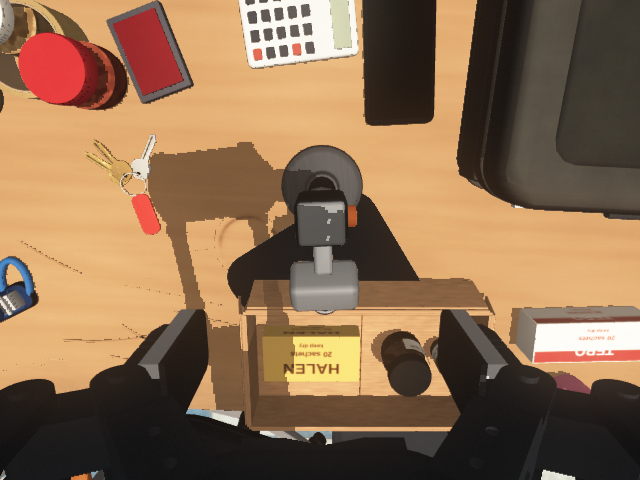

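The grip top is at (322,220), with the orange button on its -y side at (352,216). The measured top is z=0.209, against 0.210 expected, and the yaw is about 5°. I descend astride the grip.

send_rows:
  xyz:
    - [0.004,0.001,-0.03]
    - [0,0,-0.045]
    - [0,0,-0.04]
    - [0,0,-0.03]
    - [0,0,-0.02]
    - [0,0,-0.012]
    - [0,0,-0.005]
    - [0,0,0]
    - [0,0,0]
  delta_rot:
    - [0,0,2]
    - [0,0,0]
    - [0,0,0]
    - [0,0,0]
    - [0,0,0]
    - [0,0,0]
    - [0,0,0]
    - [0,0,0]
    - [0,0,0]

```text
clock: 22.65
position: [0.6762, 0.188, 0.169]
ee_rot: [-0.0, 0.999, 0.044, 0.001]
contact_force: [0.2, 0.6, 0.6]
width: 0.0782
gripper_force: 0.0
```

send_rows:
  xyz:
    - [0,0,0]
    - [0,0,0]
    - [0,0,0]
    - [0,0,0]
    - [0,0,0]
    - [0,0,0]
    - [0,0,0]
    - [0,0,0]
  delta_rot:
    - [0,0,0]
    - [0,0,0]
    - [0,0,0]
    - [0,0,0]
    - [0,0,0]
    - [0,0,0]
    - [0,0,0]
    - [0,0,0]
  gripper: 0.02
  force: 60

```text
clock: 23.45
position: [0.6761, 0.188, 0.1687]
ee_rot: [-0.0, 0.999, 0.044, 0.001]
contact_force: [-0.3, 0.8, 5.9]
width: 0.0353
gripper_force: 61.4
```

send_rows:
  xyz:
    - [0,0,0.004]
    - [0,0,0.006]
    - [0,0,0.008]
    - [0,0,0]
  delta_rot:
    - [0,0,0]
    - [0,0,0]
    - [0,0,0]
    - [0,0,0]

```text
clock: 23.85
position: [0.676, 0.188, 0.1864]
ee_rot: [-0.0, 0.999, 0.044, 0.001]
contact_force: [3.3, 1.5, -2.2]
width: 0.0353
gripper_force: 60.5
```

```bash
python3 - <<'E'
from h import *
tool()
for n in ('top','wrist','scene'):
    W=pts(grab(n))
    for z in(.16,):
        P=box(W,.58,.655,.13,.24,.15,.32);rect(P,n+' cam');print(np.percentile(P[:,2],[50,90,99]))
E
```

```text
t 23.85 pos [0.676  0.188  0.1864] yaw 5.02 q [-0.     0.999  0.044  0.001] w 0.0353 gf 60.5 F [ 3.3  1.5 -2.2]
top cam 362 z 0.2071 [625.5 189.1] [37.8 60. ] 84.6
[0.20713959 0.21381678 0.31813398]
wrist cam 1390 z 0.1978 [640.  185.1] [13.4 51.7] 5.0
[0.1978307  0.20747102 0.20822388]
scene cam 688 z 0.2037 [625.9 189.3] [67.2 55.4] 9.5
[0.20369621 0.314268   0.31917358]
```

The camera body has risen with the grip, so I continue.

send_rows:
  xyz:
    - [0,0,0.006]
    - [0,0,0.008]
    - [0,0,0.008]
    - [0,0,0.008]
    - [0,0,0.008]
    - [0,0,0.008]
    - [0,0,0.008]
    - [0,0,0.008]
    - [0,0,0.004]
    - [0,0,0]
  delta_rot:
    - [0,0,0]
    - [0,0,0]
    - [0,0,0]
    - [0,0,0]
    - [0,0,0]
    - [0,0,0]
    - [0,0,0]
    - [0,0,0]
    - [0,0,0]
    - [0,0,0]

```text
clock: 25.0
position: [0.676, 0.1879, 0.2522]
ee_rot: [-0.0, 0.999, 0.044, 0.001]
contact_force: [3.9, 2.1, -1.9]
width: 0.0355
gripper_force: 60.5
```

send_rows:
  xyz:
    - [0,0,0.003]
    - [0,0,0.002]
    - [0,0,0.002]
    - [0,0,0]
  delta_rot:
    - [0,0,0]
    - [0,0,0]
    - [0,0,0]
    - [0,0,0]

```text
clock: 25.4
position: [0.676, 0.1879, 0.2583]
ee_rot: [-0.0, 0.999, 0.044, 0.001]
contact_force: [4.4, 2.2, -2.2]
width: 0.035
gripper_force: 60.4
```

send_rows:
  xyz:
    - [0,0,0.001]
    - [0,0,0.001]
    - [0,0,0]
  delta_rot:
    - [0,0,0]
    - [0,0,0]
    - [0,0,0]

```text
clock: 25.7
position: [0.676, 0.1879, 0.2588]
ee_rot: [-0.0, 0.999, 0.044, -0.0]
contact_force: [5.0, 2.9, -7.5]
width: 0.0351
gripper_force: 61.4
```

send_rows:
  xyz:
    - [0,0,0.001]
    - [0,0,0]
    - [0,0,0]
  delta_rot:
    - [0,0,0]
    - [0,0,0]
    - [0,0,0]

```text
clock: 26.0
position: [0.6759, 0.1879, 0.2588]
ee_rot: [0.0, 0.999, 0.044, -0.001]
contact_force: [5.1, 2.4, -9.3]
width: 0.0351
gripper_force: 61.2
```

```bash
python3 - <<'E'
from h import *
tool()
d=grab('scene');cv2.imwrite('pics/s6.png',d['bgr'])
W=pts(grab('wrist'));P=box(W,.58,.655,.13,.24,.15,.32);rect(P,'cam');print(np.percentile(P[:,2],[50,90,99]))
E
```

```text
t 26.0 pos [0.6759 0.1879 0.2588] yaw 5.01 q [ 0.     0.999  0.044 -0.001] w 0.0351 gf 61.2 F [ 5.1  2.4 -9.3]
cam 1409 z 0.2707 [640.  185.3] [13.4 51.9] 6.4
[0.27068897 0.28016253 0.28097044]
```

View pics/s6.png

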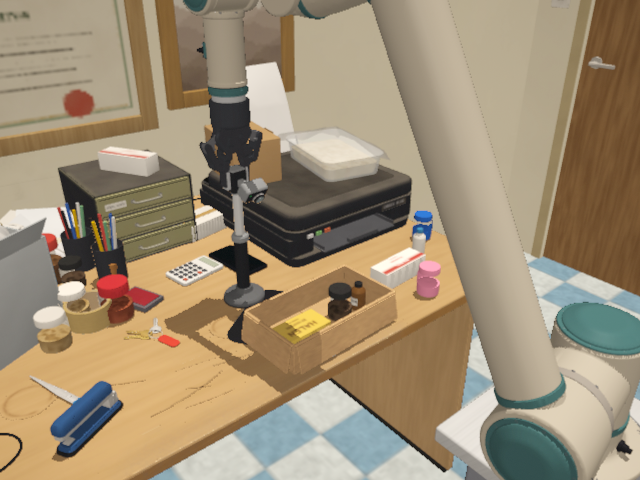

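The scene view shows the post extended with the camera held at (240,185). The pack, jar and bottle are in the carton around (330,310), and the other items have not moved. The camera followed the gripper with no slip and is on the end stop.

```bash
python3 -c "
from rig import order;print(order.sign_off())"
```

```text
the job is handed in; nothing more can be done
None
```

The job is handed in: the jar and bottle stand upright and the pack lies flat side by side on the carton floor, and the arm is holding the camera grip against the second stop, button squeezed, about 26 s on the robot's clock.

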